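# Clear the pile by the lathe onto its own places

### The arm

A 6-joint arm with a two-finger parallel gripper is mounted at the origin on the work surface. World frame = base frame: x ahead of the robot, y to its left, z up, the work surface at z = 0. Lengths are in m, angles in degrees, forces in N, time in s.
With the tool pointing down it reaches from about 0.25 to 0.8 m from the base axis. Payload 8.5 kg.
Tool frame: the origin (TCP) lies midway between the tips of the shut fingers; the grasp point (between the pads) lies 19 mm behind it (bot.pinch_z is the distance from the TCP to the grasp point, in m); z points along the fingers, y is the direction in which the jaws open and shut (so a half turn about z gives the same grasp; the last joint's range is limited). The gripper opens to 85 mm and grips with 20 to 120 N. Pads are 22 mm wide; open, the fingers measure 114 mm over their backs; the gripper's body (76 mm by 85 mm) begins 54 mm behind the grasp point. The pads swing forward as they close: fully open they stand 13 mm farther back than shut.
Start: joints at [-66.005, 13.648, -0.773, 75.585, 0, 90], TCP at [0.213, -0.48, 0.231] pointing down, gripper open.
Joint ranges: [-152.45, 152.45], [-59.26, 108.67], [-65.41, 83.53], [-104.44, 129.93], [-82.83, 76.93], [-180, 180]. Speed limits (degrees/s): [127.2, 127.2, 159.86, 180, 180, 180].

### API

Orientations are given as a 3x3 rotation matrix whose columns are the frame's x, y, z axes.
In Python, from workcell import bot, gripper_to, kinematics, eyes, sign_off, cut_out gives the robot as it stands. Calls block until the motion is done:
- bot.move_ptp(position, orientation): joint-space move of the TCP to a pose.
- bot.move_linear(position, frame=None, speed=0.15, contact_N=None): straight line of the TCP; frame=None keeps the orientation; speed is the mean speed in m/s. With contact_N (N) it stops when the force on the tool has changed by that much, and returns True; else False.
- bot.set_joints(angles): joint-space move.
- gripper_to(opening): finger opening in m; the grip force is fixed at half the most; returns when the fingers have stopped.
- bot.pause(seconds).
- kinematics.ik(position, orientation): joint angles nearest the present ones, or None.
- bot.get_state(): the state.
- eyes.capture(name): name is "scene" or "top" or "wrist"; returns (picture, depth): 400x640x3 uint8, red, green, blue; 400x640 float32, m along the optical axis (not along the pixel's ray), 0 where there is no reading.
- eyes.calibration(name): a dict with "fx", "fy", "cx", "cy" (pixels), "world_from_camera" (4x4, takes a point from camera to world coordinates). Camera axes: x right, y down, z forward; pixel columns grow to the right and rows downward; lengths in m; the calibration is good to about 2 mm. A picture is of the moment at which its call begins: read the wrist's pose just before it. calibration takes no time and is no camera call; for the wrist camera it gives the pose at the moment of the call.
A pose or a line that the arm cannot do raises bot.Unreachable and nothing moves.
- sign_off(): hands the job in, once; it reports no verdict.
Trained networks look in the newest picture that a camera, given by its name, has taken for a name from the list of things; names that differ only in an ending like _2 or _b are one class to them, and where a whole thing is asked for, a point or a joint stands for the part that bears it (a point fixed in the world has none). Each returns a list of dicts, best first, with "score" (0 to 1); they miss things now and then, are a little off and sometimes report something else, mostly with a low value. They report only what shows in the picture. A call takes as long as a camera call. They do not tell look-alikes from the thing itself.
- cut_out(camera, thing): "pixels" (400x640 bool, what is visible of it) and "bbox" ([centre column, centre row, width, height] in pixels, round what is visible of it).
The state is a dict: "t": time; "q": joint angles; "dq": joint speeds; "tau": joint torques, N m; "eef_pos": TCP position; "orientation": TCP orientation; "contact_force": force on the tool from outside, world axes, zero at the start; "wrist_torque": the same for the moment, N m; "gripper_width": finger opening in m.
Only numpy, scipy, OpenCV 4.12 (cv2) and the standard library are available. Lean on these libraries where they do the work, as an engineer would, in place of code of your own. Each camera call takes 0.05 s, during which the arm holds its last target. There are 200 camera calls.

### The job

Take the pile of lathe bits apart and put everything away: the steel faceplate on the blue pad, the walnut blank on the green pad, the brass collar over the post of the yellow pad, the red knob on the white pad, and the bare pine board flat across the two bearers of the timber rack, lined up with it. Centre each thing on the black disc of its pad, standing upright as it stands now, and the board on the middle of the rack; set things down rather than dropping them, and let go of all of them.

Things in the scene. Friction and masses are not known exactly. Their poses are not given: they have to be found in the camera images.
- board_mid (a point): pale pine board at the bottom of the pile, 180 mm long (its x), 56 mm wide (its y), 30 mm thick (z), about 0.2 kg, lying flat on the bench with two columns of things on it, 50 mm either side of its middle along x. This point: its centre, 15 mm above its underside
- faceplate_mid (a point): bright steel lathe faceplate on the board: a flange 54 mm across, 16 mm thick, six dark screw holes on top, over a narrower hub 38 mm across, 14 mm high; 30 mm high in all, 0.2 to 0.3 kg, round about z. Carries the collar or the knob on its flat top. Grip it by the flange (upper 16 mm). This point: on its axis, 15 mm above its underside
- walnut_mid (a point): dark brown walnut blank, a round block 50 mm across and 30 mm high standing on the board, with two thin paler bands round its side; it carries the collar or the knob on its flat top. This point: its centre, 15 mm above its underside; z is its axis
- collar_mid (a point): brass collar, a short tube 38 mm outside, 25 mm bore, 28 mm high, standing at the top of one column (on the faceplate or on the walnut blank). This point: on its axis, 14 mm above its underside; z is its axis
- knob_mid (a point): red plastic knob, an upright cylinder 32 mm across and 28 mm high with a small black disc on top, standing at the top of the other column. This point: its centre, 14 mm above its underside; z is its axis
- pad_blue_top (a point): round plywood pad, 90 mm across, 8 mm thick, fixed to the bench, its top painted blue with a black disc 54 mm across in its middle that shows where the faceplate belongs. This point: centre of its top face; z up
- pad_green_top (a point): round plywood pad, 90 mm across, 8 mm thick, fixed to the bench, its top painted green with a black disc 50 mm across in its middle that shows where the walnut blank belongs. This point: centre of its top face; z up
- pad_yellow_top (a point): round plywood pad, 90 mm across, 8 mm thick, fixed to the bench, its top painted yellow with a black disc 38 mm across in its middle that shows where the collar belongs; a steel post 8 mm thick rises 16 mm above the top face at its centre, and the collar goes over it. This point: centre of its top face; z up
- pad_white_top (a point): round plywood pad, 90 mm across, 8 mm thick, fixed to the bench, its top painted white with a black disc 32 mm across in its middle that shows where the knob belongs. This point: centre of its top face; z up
- rack_top (a point): small timber rack fixed to the bench: plywood base 150 (x) by 90 (y) by 6 mm with two darker bearers across it (16 wide, 90 long along y, 16 mm high) centred 50 mm either side of the middle along x. The board lies across both, its length along the rack's x, either way round, middle over middle. This point: the rack's middle at the height of the bearers' tops, 22 mm above the bench
Things that resemble listed ones, but are neither listed nor needed, are in the scene too. Leave any purple or turquoise look-alike of the part that bears faceplate_mid alone.

How it is judged (in metres and radians):
At the end, for the whole second after the job is handed in: Each thing rests on its own pad (the collar over the post) within 12 mm of centre, height within 4 mm, upright within 0.12 rad; the board lies flat on both bearers within 15 mm of the rack's middle and 0.17 rad of its length; all released and still (under 0.02 m/s) (horizontal distance between faceplate_mid and pad_blue_top below 0.012 m and z of faceplate_mid in the frame of pad_blue_top between 0.011 and 0.019 m and angle between each of faceplate_mid, walnut_mid, collar_mid, knob_mid, board_mid's own z axis and vertical below 0.12 rad and linear speed of each of faceplate, walnut, collar, knob, board below 0.02 m/s and horizontal distance between walnut_mid and pad_green_top below 0.012 m and z of walnut_mid in the frame of pad_green_top between 0.011 and 0.019 m and horizontal distance between collar_mid and pad_yellow_top below 0.012 m and z of collar_mid in the frame of pad_yellow_top between 0.01 and 0.018 m and horizontal distance between knob_mid and pad_white_top below 0.012 m and z of knob_mid in the frame of pad_white_top between 0.01 and 0.018 m and horizontal distance between board_mid and rack_top below 0.015 m and z of board_mid in the frame of rack_top between 0.011 and 0.019 m and angle between the x axis of board_mid and the x axis of rack_top, either way round below 0.17 rad); the robot touches nothing.
It fails at once if the board was dropped or flung (faster than 0.8 m/s while not held, as in a fall of over 3 cm) (linear speed of board above 0.8 m/s and contact force between the fingers and board below 0.3 N).
It fails at once if the faceplate was dropped or flung (faster than 0.8 m/s while not held, as in a fall of over 3 cm) (linear speed of faceplate above 0.8 m/s and contact force between the fingers and faceplate below 0.3 N).
It fails at once if the walnut blank was dropped or flung (faster than 0.8 m/s while not held, as in a fall of over 3 cm) (linear speed of walnut above 0.8 m/s and contact force between the fingers and walnut below 0.3 N).
It fails at once if the brass collar was dropped or flung (faster than 0.8 m/s while not held, as in a fall of over 3 cm) (linear speed of collar above 0.8 m/s and contact force between the fingers and collar below 0.3 N).
It fails at once if the red knob was dropped or flung (faster than 0.8 m/s while not held, as in a fall of over 3 cm) (linear speed of knob above 0.8 m/s and contact force between the fingers and knob below 0.3 N).
It also fails if it takes over 128 s, if anything falls off the work surface, if the arm or the gripper's body presses on something with over 40 N, if the wrist force passes 120 N, or if a joint passes its speed limit or range.

## Working session

There is one attempt and no reset: what is moved stays moved. The work goes in short steps, each a Python script; the robot and the scene stay as the last script left them, time stands still between calls to the robot, and variables do not carry over. Pictures are saved under pics/ and viewed, about 12 in all and at most 16, crops included, and the job is handed in when it is done.

```bash
ls; mkdir -p pics; python3 - <<'E'
from workcell import bot, eyes
import cv2, numpy as np
for n in("scene","top"):
    p,d=eyes.capture(n); cv2.imwrite(f"pics/{n}0.png",p[:,:,::-1]); np.savez(f"{n}0.npz",p=p,d=d,**eyes.calibration(n))
    print(n,np.round(eyes.calibration(n)["world_from_camera"],3).tolist())
s=bot.get_state();print(s["t"],s["eef_pos"],s["gripper_width"],bot.pinch_z,np.round(s["orientation"],2).tolist())
E
```

```text
pics
scene [[0.504, 0.742, -0.442, 0.971], [0.863, -0.436, 0.253, -0.292], [-0.005, -0.509, -0.861, 0.904], [0.0, 0.0, 0.0, 1.0]]
top [[0.018, -0.981, 0.194, 0.326], [-1.0, -0.02, -0.007, -0.061], [0.011, -0.194, -0.981, 1.24], [0.0, 0.0, 0.0, 1.0]]
0.1 [ 0.21334543 -0.47930782  0.23074323] 0.08554584544091236 0.0187 [[0.91, 0.41, -0.0], [0.41, -0.91, 0.0], [-0.0, -0.0, -1.0]]
```

View pics/scene0.png

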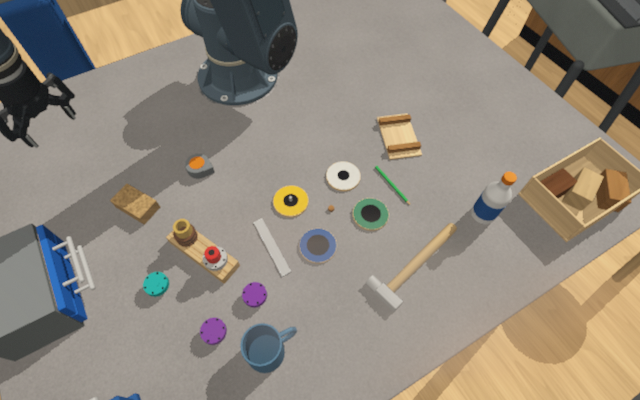

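View pics/top0.png

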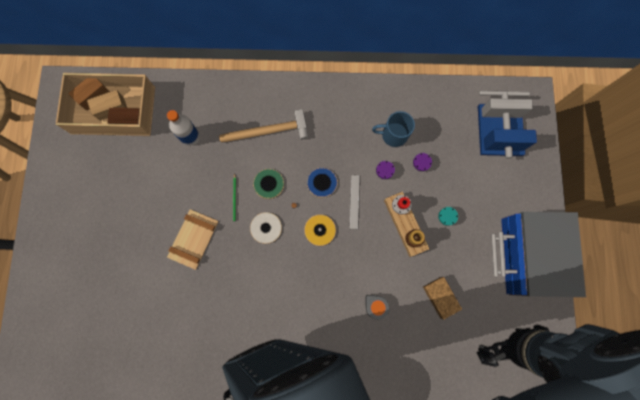

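The scene view shows the pile at about (203,252): collar on walnut at (185,232), red knob on the steel faceplate at (213,256). Pads: blue (318,246), green (370,214), yellow (291,201), white (343,177). Rack (399,137). The top view agrees. The turquoise disc (156,284) and purple discs (255,294) and (213,331) are look-alikes, to be left alone.

```bash
cat > h.py <<'E'
import numpy as np, cv2
from workcell import bot, gripper_to, kinematics, eyes, sign_off, cut_out
def plane(c,u,v,z):
    T=c["world_from_camera"]; r=T[:3,:3]@np.array([(u-c["cx"])/c["fx"],(v-c["cy"])/c["fy"],1.])
    o=T[:3,3]; return o+r*(z-o[2])/r[2]
def cloud(c,d):
    v,u=np.mgrid[:d.shape[0],:d.shape[1]]
    P=np.stack([(u-c["cx"])/c["fx"]*d,(v-c["cy"])/c["fy"]*d,d],-1)
    T=c["world_from_camera"]; return P@T[:3,:3].T+T[:3,3]
def ori(a):  # jaw (y) axis at angle a rad in world, tool down
    y=np.array([np.cos(a),np.sin(a),0]); z=np.array([0,0,-1.]); return np.column_stack([np.cross(y,z),y,z])
E
python3 - <<'E'
from h import *
T=dict(np.load("top0.npz")); S=dict(np.load("scene0.npz"))
print(T["fx"],S["fx"])
pts=dict(blue=((322,182),(318,246)),green=((269,183),(370,214)),yellow=((320,230),(291,201)),white=((266,228),(343,177)),knob=((404,203),(213,256)),collar=((416,238),(185,232)),rackA=((200,220),(395,119)),rackB=((186,261),(405,155)))
for k,(a,b) in pts.items():
    z={"knob":.088,"collar":.088}.get(k,.008)
    if "rack" in k:z=.022
    print(k,*[np.round(plane(c,*p,z),3)[:2] for c,p in((T,a),(S,b))],[round(float(cloud(c,c["d"])[p[1],p[0],2]),3) for c,p in((T,a),(S,b))])
c=eyes.calibration("wrist"); print(c["fx"],c["fy"],c["cx"],c["cy"]); s=bot.get_state(); R=s["orientation"]; W=c["world_from_camera"]
print(np.round(np.array(R).T@W[:3,:3],3).tolist(), np.round(np.array(R).T@(W[:3,3]-s["eef_pos"]),3))
E
```

```text
429.48639681192685 409.6143885875913
blue [ 0.625 -0.083] [ 0.628 -0.08 ] [0.005, 0.008]
green [0.618 0.073] [0.619 0.076] [0.007, 0.008]
yellow [ 0.482 -0.08 ] [ 0.486 -0.076] [0.024, 0.013]
white [0.485 0.076] [0.491 0.077] [0.008, 0.008]
knob [ 0.551 -0.307] [ 0.564 -0.305] [0.088, 0.087]
collar [ 0.455 -0.338] [ 0.48  -0.336] [0.06, 0.087]
rackA [0.502 0.264] [0.407 0.304] [0.021, 0.025]
rackB [0.386 0.295] [0.523 0.252] [0.004, 0.002]
328.44063076863625 328.44063076863625 317.95953549690864 200.32957261930756
[[0.0, -0.949, -0.314], [1.0, -0.0, 0.001], [-0.001, -0.314, 0.949]] [ 0.08   0.001 -0.142]
```

```bash
python3 - <<'E'
from h import *
def look(n,x,y,z,a):
    bot.move_ptp([x,y,z],ori(np.radians(a))); c=eyes.calibration("wrist"); p,d=eyes.capture("wrist")
    np.savez(n+".npz",p=p,d=d,**c); return p
A=look("rack",0.45,0.28,0.28,-70)
B=look("pads",0.555,-0.0,0.33,-90)
C=look("pile",0.51,-0.32,0.28,-72)
cv2.imwrite("pics/w1.png",cv2.resize(np.vstack([A,B,C])[:,:,::-1],None,fx=.5,fy=.5))
print(bot.get_state()["t"])
E
```

```text
9.5917
```

View pics/w1.png

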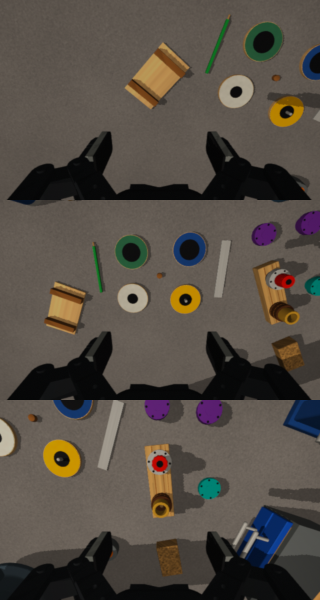

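The three stacked, half-scale wrist views show the rack at (157,76); the pads at (131,252), (190,250), (132,299) and (185,299); and the pile with the knob on the faceplate at (159,463) and the collar on the walnut at (162,504). Next I measure from depth.

```bash
python3 - <<'E'
from h import *
L=lambda n:dict(np.load(n+".npz"))
def fitcirc(P):
    (c,r)=cv2.minEnclosingCircle(P.astype(np.float32)); return np.round(c,4),round(r,4)
N={"pads":dict(blue=(.626,-.082),green=(.618,.075),yellow=(.484,-.078),white=(.488,.076))}
for n in("pads","rack","pile"):
    c=L(n); W=cloud(c,c["d"]); hsv=cv2.cvtColor(c["p"],cv2.COLOR_RGB2HSV)
    ok=c["d"]>0
    if n=="pads":
        for k,q in N[n].items():
            r=np.hypot(W[...,0]-q[0],W[...,1]-q[1]); m=ok&(r<.07)&(W[...,2]>.004)&(W[...,2]<.012)
            print(k,fitcirc(W[m][:,:2]),np.round(W[m].mean(0),4),m.sum())
            # dark disc on plane z=.008
            v,u=np.nonzero(ok&(r<.06)&(hsv[...,2]<45)); P=np.array([plane(c,a,b,.008)[:2] for a,b in zip(u,v)])
            print("   dark",np.round(np.median(P,0),4),len(P))
    if n in("rack","pads"):
        r=np.hypot(W[...,0]-.455,W[...,1]-.278); m=ok&(r<.12)&(W[...,2]>.017)&(W[...,2]<.028)
        num,lab,st,cen=cv2.connectedComponentsWithStats(m.astype(np.uint8))
        for i in range(1,num):
            if st[i,4]>60: print(n,"bearer",np.round(W[lab==i].mean(0),4),[np.round(x,4) for x in cv2.minAreaRect(W[lab==i][:,:2].astype(np.float32))],st[i,4])
        m=ok&(r<.12)&(W[...,2]>.003)
        print("whole",[np.round(x,4) for x in cv2.minAreaRect(W[m][:,:2].astype(np.float32))])
    if n=="pile":
        r=np.hypot(W[...,0]-.515,W[...,1]-.32)
        r=np.hypot(W[...,0]-.515,W[...,1]+.32)
        for lo,hi,k in((.022,.036,"board"),(.054,.066,"mid"),(.080,.096,"top")):
            m=ok&(r<.13)&(W[...,2]>lo)&(W[...,2]<hi)
            num,lab,st,cen=cv2.connectedComponentsWithStats(m.astype(np.uint8))
            for i in range(1,num):
                if st[i,4]>40:
                    P=W[lab==i]; print(k,cen[i].round(),st[i,4],np.round(P.mean(0),4),fitcirc(P[:,:2]),[np.round(x,4) for x in cv2.minAreaRect(P[:,:2].astype(np.float32))])
E
```

```text
blue (array([ 0.6253, -0.0814]), 0.0451) [ 0.6266 -0.081   0.0087] 3624
   dark [ 0.6196 -0.0881] 1594
green (array([0.6186, 0.0763]), 0.0452) [0.6196 0.076  0.0086] 3564
   dark [0.205  0.3733] 7502
yellow (array([ 0.4837, -0.0771]), 0.0456) [ 0.4855 -0.0773  0.0085] 2709
   dark [ 0.4856 -0.0776] 347
white (array([0.4871, 0.0792]), 0.0453) [0.4886 0.0787 0.0084] 2758
   dark [0.4869 0.0786] 281
pads bearer [0.498  0.2679 0.0213] [array([0.4972, 0.2683]), array([0.0909, 0.0173]), np.float64(68.5948)] 748
pads bearer [0.4052 0.3043 0.0211] [array([0.4045, 0.3046]), array([0.09  , 0.0183]), np.float64(68.5759)] 662
whole [array([0.4544, 0.2626]), array([0.1333, 0.1785]), np.float64(68.2382)]
rack bearer [0.4974 0.2697 0.0219] [array([0.4969, 0.2684]), array([0.0903, 0.016 ]), np.float64(68.4831)] 1016
rack bearer [0.4049 0.306  0.0217] [array([0.404 , 0.3053]), array([0.0897, 0.0166]), np.float64(68.5546)] 907
whole [array([0.4579, 0.2673]), array([0.1312, 0.1888]), np.float64(62.6409)]
board [319. 154.] 3081 [ 0.5176 -0.3203  0.0299] (array([ 0.5051, -0.325 ]), 0.0933) [array([ 0.504
[... 451 characters left out ...]
027) [array([ 0.5546, -0.3067]), array([0.053 , 0.0522]), np.float64(16.3449)]
mid [324. 202.] 450 [ 0.473  -0.3407  0.0598] (array([ 0.4617, -0.3422]), 0.0249) [array([ 0.4675, -0.3412]), array([0.0366, 0.0494]), np.float64(10.0086)]
mid [321. 216.] 210 [ 0.455  -0.3426  0.0605] (array([ 0.4567, -0.3421]), 0.0118) [array([ 0.4557, -0.3423]), array([0.0185, 0.0179]), np.float64(65.042)]
top [319. 127.] 817 [ 0.5549 -0.3073  0.0878] (array([ 0.5544, -0.3074]), 0.0166) [array([ 0.5544, -0.3071]), array([0.0319, 0.0315]), np.float64(18.4652)]
top [321. 219.] 579 [ 0.4616 -0.3403  0.0867] (array([ 0.4608, -0.3406]), 0.019) [array([ 0.4612, -0.3403]), array([0.0368, 0.0369]), np.float64(60.8021)]
```

Positions agree with the stated sizes: bearers at 22 mm, board 180×56 mm, column tops at 88 and 60 mm, pads 45 mm in radius. I start with the knob.

```bash
cat >> h.py <<'E'
PAD=dict(blue=(.6255,-.0813),green=(.6188,.0762),yellow=(.4845,-.0772),white=(.4875,.0790))
def pick(xy,a,tcp,up=.16,w=.085):
    o=ori(np.radians(a)); bot.move_ptp([*xy,up],o); bot.move_linear([*xy,tcp],speed=.12)
    gripper_to(0.0); g=bot.get_state()["gripper_width"]
    bot.move_linear([*xy,tcp+.01],speed=.04); bot.move_linear([*xy,up],speed=.15)
    s=bot.get_state(); print("grip",round(g,4),round(s["gripper_width"],4),"t",s["t"])
def put(xy,a,tcp,up=.16):
    o=ori(np.radians(a)); bot.move_ptp([*xy,up],o); bot.move_linear([*xy,tcp+.008],speed=.12)
    hit=bot.move_linear([*xy,tcp-.003],speed=.02,contact_N=4); z=bot.get_state()["eef_pos"][2]
    gripper_to(.085); bot.move_linear([*xy,up],speed=.15)
    print("put",hit,"dz",round(z-tcp,4),"t",bot.get_state()["t"])
E
python3 - <<'E'
from h import *
pick((.5544,-.3072),-68.4,.061); put(PAD["white"],-68.4,.009)
p,d=eyes.capture("wrist"); cv2.imwrite("pics/k.png",p[:,:,::-1])
E
```

```text
grip 0.0303 0.0306 t 12.8333
put True dz 0.0005 t 17.8
```

View pics/k.png

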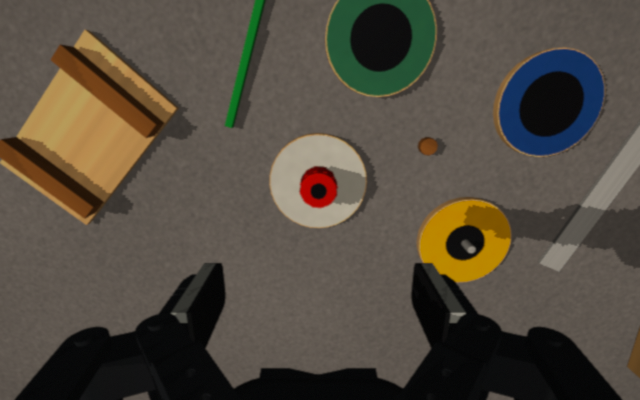

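The knob stands at (319,187) on the white pad, whose centre is (319,181), so it is centred once its height is allowed for. Next the collar, then a fresh look at the pile.

```bash
python3 - <<'E'
from h import *
pick((.461,-.3405),-68.4,.061); put(PAD["yellow"],-68.4,.009)
bot.move_ptp([.51,-.325,.25],ori(np.radians(-68.4)))
c=eyes.calibration("wrist"); p,d=eyes.capture("wrist"); W=cloud(c,d)
cv2.imwrite("pics/p2.png",p[:,:,::-1])
r=np.hypot(W[...,0]-.51,W[...,1]+.325)
for lo,hi in((.022,.036),(.054,.066)):
    m=(d>0)&(r<.11)&(W[...,2]>lo)&(W[...,2]<hi); num,lab,st,cen=cv2.connectedComponentsWithStats(m.astype(np.uint8))
    for i in range(1,num):
        if st[i,4]>100:
            P=W[lab==i][:,:2].astype(np.float32); e=cv2.minEnclosingCircle(P); print(lo,cen[i].round(),st[i,4],np.round(e[0],4),round(e[1],4),[np.round(x,4) for x in cv2.minAreaRect(P)])
E
```

```text
grip 0.0364 0.0371 t 22.0333
put True dz 0.0007 t 26.5333
0.022 [316. 161.] 3714 [ 0.5052 -0.3251] 0.0929 [array([ 0.5048, -0.3251]), array([0.1799, 0.056 ]), np.float64(23.8042)]
0.022 [406. 185.] 418 [ 0.5274 -0.43  ] 0.0219 [array([ 0.5268, -0.4261]), array([0.0437, 0.0149]), np.float64(8.894)]
0.054 [318. 125.] 2326 [ 0.5545 -0.3063] 0.027 [array([ 0.5542, -0.3065]), array([0.0528, 0.0529]), np.float64(68.2667)]
0.054 [317. 219.] 1555 [ 0.461  -0.3423] 0.0252 [array([ 0.4616, -0.3423]), array([0.0488, 0.0488]), np.float64(66.8789)]
```

View pics/p2.png

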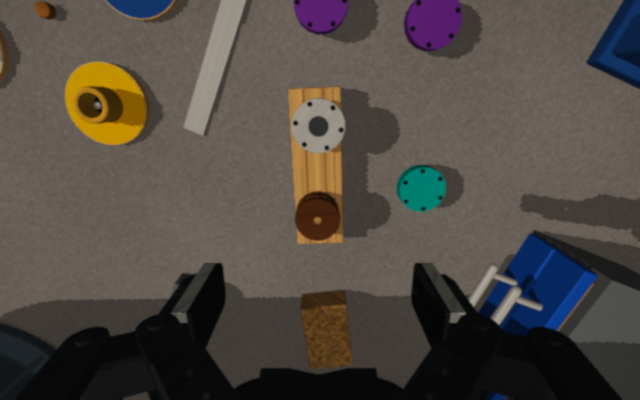

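This view shows the bare steel faceplate at (319,126) and the walnut at (318,217) on the board; the collar stands over its post at (97,105). Purple and turquoise are the look-alikes, so the steel one is the right one. Next the faceplate and walnut, then a board measurement.

```bash
python3 - <<'E'
from h import *
pick((.5545,-.3064),-66.2,.030); put(PAD["blue"],-66.2,.008)
pick((.4613,-.3423),-66.2,.030); put(PAD["green"],-66.2,.008)
bot.move_ptp([.51,-.325,.25],ori(np.radians(-66.2)))
c=eyes.calibration("wrist"); p,d=eyes.capture("wrist"); W=cloud(c,d)
cv2.imwrite("pics/p3.png",p[:,:,::-1])
r=np.hypot(W[...,0]-.51,W[...,1]+.325)
m=(d>0)&(r<.11)&(W[...,2]>.026)&(W[...,2]<.036); num,lab,st,cen=cv2.connectedComponentsWithStats(m.astype(np.uint8))
for i in range(1,num):
    if st[i,4]>300:
        P=W[lab==i][:,:2].astype(np.float32); print(cen[i].round(),st[i,4],P.mean(0),[np.round(x,4) for x in cv2.minAreaRect(P)])
E
```

```text
grip 0.0524 0.0524 t 31.1
put True dz 0.0009 t 35.4083
grip 0.0486 0.0483 t 39.6083
put True dz 0.001 t 44.6417
[316. 164.] 7719 [ 0.5112673  -0.32233515] [array([ 0.5048, -0.3252]), array([0.1791, 0.0561]), np.float64(23.699)]
[405. 189.] 370 [ 0.5273621  -0.42656457] [array([ 0.5263, -0.4261]), array([0.0442, 0.0147]), np.float64(9.9149)]
```

View pics/p3.png

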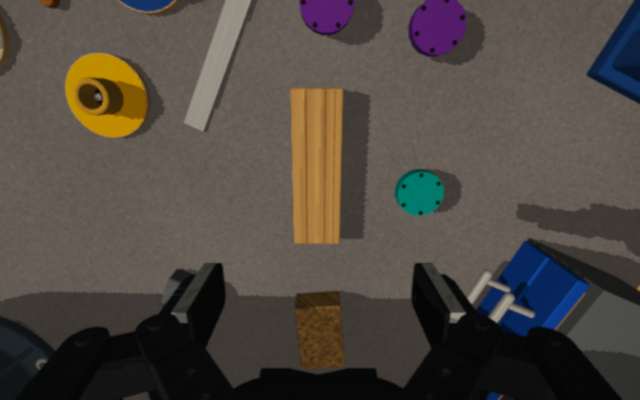

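The board is bare at (317,165), and its measured rectangle is 179×56 mm, as expected. Now it goes to the rack.

```bash
python3 - <<'E'
from h import *
pick((.5050,-.3252),-66.3,.001); put((.4505,.2868),-111.5,.023)
def meas(xy,lo,hi,R,c,p,d):
    W=cloud(c,d); r=np.hypot(W[...,0]-xy[0],W[...,1]-xy[1]); m=(d>0)&(r<R)&(W[...,2]>lo)&(W[...,2]<hi)
    P=W[m]; e=cv2.minEnclosingCircle(P[:,:2].astype(np.float32)); a=cv2.minAreaRect(P[:,:2].astype(np.float32))
    return np.round(e[0],4),round(e[1],4),round(float(np.median(P[:,2])),4),[np.round(x,4) for x in a]
out=[]
for n,x,y,a in(("rack",.45,.25,-90),("pads",.555,0,-90)):
    bot.move_ptp([x,y,.33],ori(np.radians(a))); c=eyes.calibration("wrist"); p,d=eyes.capture("wrist"); out.append(p)
    if n=="rack": print("board",meas((.4505,.2868),.044,.06,.12,c,p,d))
    else:
        for k,h in dict(blue=.038,green=.038,yellow=.036,white=.036).items(): print(k,PAD[k],meas(PAD[k],h-.006,h+.006,.06,c,p,d))
cv2.imwrite("pics/end.png",cv2.resize(np.vstack(out)[:,:,::-1],None,fx=.74,fy=.74)); print(bot.get_state()["t"])
E
```

```text
grip 0.0549 0.0553 t 50.1083
put True dz 0.0007 t 56.8583
board (array([0.4509, 0.2866]), 0.0934, 0.0519, [array([0.4508, 0.2862]), array([0.056 , 0.1796]), np.float64(68.4651)])
blue (0.6255, -0.0813) (array([ 0.6259, -0.0815]), 0.027, 0.0381, [array([ 0.6254, -0.0813]), array([0.0522, 0.0529]), np.float64(0.081)])
green (0.6188, 0.0762) (array([0.6187, 0.0756]), 0.025, 0.0378, [array([0.6186, 0.0751]), array([0.0483, 0.0493]), np.float64(86.8662)])
yellow (0.4845, -0.0772) (array([ 0.4846, -0.0773]), 0.0189, 0.0355, [array([ 0.485 , -0.0776]), array([0.0366, 0.0367]), np.float64(1.9327)])
white (0.4875, 0.079) (array([0.4879, 0.0787]), 0.0167, 0.0357, [array([0.4885, 0.0785]), array([0.0312, 0.0314]), np.float64(14.7678)])
58.7417
```

View pics/end.png

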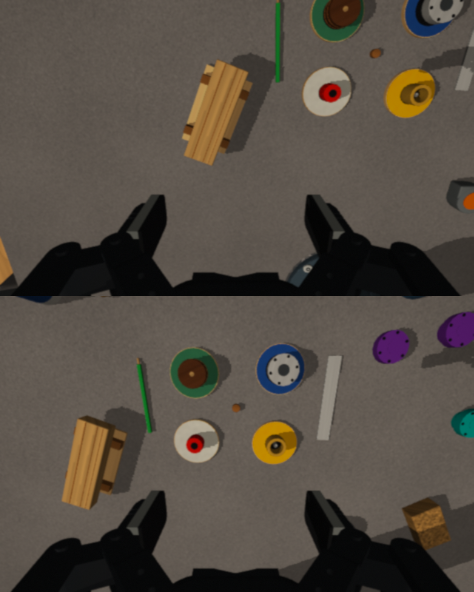

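Everything is in place: the board lies across both bearers at (217,112), and the walnut, faceplate, knob and collar stand at (194,373), (283,369), (195,443) and (275,444). The arm is clear, so I hand in.

```bash
python3 -c "
from h import *
sign_off()"
```

```text
the job is handed in; nothing more can be done
```

The pile is taken apart, everything is put away and released, and the job is handed in. It took about 59 s of the 128 s allowed. I moved the knob, collar, faceplate, walnut blank and board in that order, each lowered until it touched before I let go.

- **Round parts:** the last depth check put the faceplate, walnut, collar and knob within about 1 mm of their pad centres. Their tops were within 1 mm of the right height.
- **Collar:** it stands over its post.
- **Board:** it lies flat on both bearers, within about 1 mm of the rack's middle and 0.1° of its direction.

No check failed or disagreed. I did not measure tilt separately; it rests on the top heights and the final picture. The purple and turquoise look-alikes were left alone, and sign-off gave no verdict.

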